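# Clamp the blank: air, power, hold-to-run

### The job

Clamp the metal blank from the control console: with the fingertips, first press the white-dot end of the blue rocker (air) fully down to on, then do the same with the yellow rocker (power), then press the green button fully down and finish with the finger still holding it down, both rockers left on. Do not press the red stop button, and do not pick up or shift anything lying or standing loose on the console and bench.

Things in the scene. Friction and masses are not known exactly. Their poses are not given: they have to be found in the camera images.
- console: fixed grey control box on the bench, 150 (x) x 400 (y) x 60 mm high; origin under its centre, its z up. Its yaw varies. The four control units stand in a row along its y axis on the flat deck 60 mm above the bench, 88 mm apart, in an order that varies; all share the console's yaw
- blue_unit: air supply switch: fixed black block 84 (x) x 56 (y) x 18 mm on the console deck, carrying the blue rocker; origin under its centre
- blue_rocker (a joint): tilt of the blue rocker paddle (64 long in x, 36 mm wide), rad: about 0 = off (white-dot end raised, by 0.17 rad), 0.34 = on (white-dot end fully down, tilted 0.17 rad the other way; at least 0.27 counts as on). It pivots about its middle, whose top face is 26 mm above the underside of its unit, has no spring, stays where it is left, and yields to about 2 to 4 N pressed down on the dot end
- blue_on_end (a point): the white dot on the top face of the blue rocker's ON end, 22 mm from the pivot on the side away from the robot (+x of the unit); it moves with the rocker and goes down about 7.5 mm between off and on; the place to press
- blue_off_end (a point): the matching point on the blue rocker's OFF end, 22 mm from the pivot, nearer the robot
- yellow_unit: control power switch: fixed black block 84 (x) x 56 (y) x 18 mm on the console deck, carrying the yellow rocker; origin under its centre
- yellow_rocker (a joint): tilt of the yellow rocker paddle (64 long in x, 36 mm wide), rad: about 0 = off (white-dot end raised, by 0.17 rad), 0.34 = on (white-dot end fully down, tilted 0.17 rad the other way; at least 0.27 counts as on). It pivots about its middle, whose top face is 26 mm above the underside of its unit, has no spring, stays where it is left, and yields to about 2 to 4 N pressed down on the dot end
- yellow_on_end (a point): the white dot on the top face of the yellow rocker's ON end, 22 mm from the pivot on the side away from the robot (+x of the unit); it moves with the rocker and goes down about 7.5 mm between off and on; the place to press
- yellow_off_end (a point): the matching point on the yellow rocker's OFF end, 22 mm from the pivot, nearer the robot
- green_unit: hold-to-run control: fixed black block 84 x 56 x 12 mm on the console deck with a steel collar, carrying the round green button; origin under its centre
- green_button (a joint): travel of the green button, m: 0 = up, 0.006 = fully down (0.0045 counts as down). Spring return: starts to move at 1.5 N, fully down at 5 N. Pressing it drives the clamp's jaw down
- green_top (a point): centre of the green button's flat top (40 mm across), 26 mm above the underside of its unit when up; moves with the button
- stop_unit: fixed yellow block 84 x 56 x 12 mm on the console deck with the red mushroom stop button, not to be pressed; origin under its centre
- stop_button (a joint): travel of the red stop button, m: 0 = up, 0.006 = down; spring return
- stop_top (a point): centre of the red mushroom's top (40 mm across), 36 mm above the underside of its unit
- clamp: fixed blue bench sheet clamp with a steel jaw over a sheet blank, 360 mm long, 262 mm high, on the robot's right (-y), its long side roughly along x; origin under its centre. Need not be touched
- rivet_jar: small clear glass jar with white lid, 32 mm across, 45 mm high, standing loose on the console deck at its +y end; origin under its centre. A bystander
- scriber: loose orange square-bodied marking tool, 9 mm thick, 150 mm long, lying along y on the console's front (-x) margin; origin under the middle of its handle. A bystander
- snips: tin snips with yellow handles, 220 mm long, lying flat (about 16 mm high) on the bench; origin near the middle. A bystander
- pliers: red-handled pliers, 180 mm long, lying flat (about 16 mm high) on the bench; origin near the middle. A bystander
- bin: open yellow parts bin, 200 x 150 x 90 mm high, on the bench; origin under its centre. A bystander
- blanks: stack of three sheet-metal blanks, 100 x 140 mm, 9 mm high, on the bench; origin under its centre. A bystander
- can: blue spray can, 52 mm across, 150 mm high, standing on the bench; origin under its centre. A bystander
- driver: screwdriver lying loose on the bench; origin under it. A bystander

How it is judged:
By the outcome, as a careful person would: the job done as asked, in the order asked, and still so for the second after the job is handed in, while the arm keeps its last pose, push and grip.
It also fails if it takes over 38 s, if anything falls off the work surface, if the arm or the gripper's body presses on something with over 40 N, if the wrist force passes 120 N, or if a joint passes its speed limit or range.

### The arm

A 6-joint arm with a two-finger parallel gripper is mounted at the origin on the work surface. World frame = base frame: x ahead of the robot, y to its left, z up, the work surface at z = 0. Lengths are in m, angles in rad, forces in N, time in s.
With the tool pointing down it reaches from about 0.325 to 0.775 m from the base axis. Payload 5.5 kg.
Tool frame: the origin (TCP) lies at the very end of the fingers, on their centre line; the grasp point (between the pads) lies 19 mm behind it; z points along the fingers, y is the line along which they close (so a half turn about z gives the same grasp; the last joint's range is limited). The gripper opens to 85 mm and grips with 20 to 120 N. Pads are 22 mm wide; open, the fingers measure 114 mm over their backs; the gripper's body (76 mm by 85 mm) begins 54 mm behind the grasp point. The pads swing forward as they close: fully open they stand 13 mm farther back than shut.
Start: joints at [1.051, 0.091, 1.231, -0, 1.82, -0.057], TCP at [0.268, 0.537, 0.231] pointing down, gripper open.
Joint ranges: [-2.87, 2.87], [-0.86, 2.18], [0.17, 2.46], [-1.51, 4.65], [0.06, 2.69], [-2.65, 2.65]. Speed limits (rad/s): [2.57, 2.57, 3.01, 3.14, 3.14, 3.14].

### API

Orientations are given as a unit quaternion [w, x, y, z].
In Python, from plant import telemetry, optics, manip gives the robot as it stands.
- The arm moves only by the shell command python3 -m crank 'ROWS' [OPENING] [FORCE]. ROWS is JSON, one flat list of numbers, 6 for each row, row after row: the shift along the world's x, y, z each as a share of 0.1 m, from -1 to 1, then the turn, a rotation vector about the world's x, y, z each as a share of 1.5 rad, from -1 to 1. A call has 1 to 8 rows; each row shifts and turns the commanded pose from where the row before left it; what a row does not reach is not made up. A row lasts 1/12 s, in which the tool goes at most 41.7 mm and 7.16 degrees, less where a joint would pass 70% of its speed; a pose out of reach is approached as far as the arm can. A call with a number of a shift or a turn outside -1 to 1 is refused whole. A call with a gripper value outside its range is refused whole. OPENING is the opening, from 0 (shut) to 1 (fully open), set as the call begins (- or left out, the last holds). The fingers move at their own pace and stop on an object; FORCE is the grip in N (left out, the last holds). Time passes only in rows, so rows that do not move let the fingers close. It gives the time, the measured TCP pose, the force, the opening and the grip force at its end, in the units of the state.
- telemetry.get_obs(): the state, without advancing time (a new reading comes with each control period).
- optics.camera(name): name is "side" or "top" or "wrist"; returns a dict with "image" (400x640x3 uint8, blue, green, red), "fx", "fy", "cx", "cy" (pixels), "world_from_camera" (4x4, takes a point from camera to world coordinates). Camera axes: x right, y up, looking along -z (the intrinsics and any distortion apply to the point x, -y, -z); pixel columns grow to the right and rows downward; lengths in m; the calibration is good to about 2 mm. A picture is of the moment at which its call begins. There is no depth.
- manip.sign_off(): hands the job in; it is judged then, once.
The state is a dict: "t": time; "joint_pos": joint angles; "qd": joint speeds; "tau": joint torques, N m; "tool_pos": TCP position; "eef_rot": TCP orientation; "wrist_force": force on the tool from outside, world axes, zero at the start; "torque": the same for the moment, N m; "gripper_width": finger opening in m; "finger_force": force on a finger pad.
Only numpy, scipy, OpenCV 4.12 (cv2) and the standard library are available. Lean on these libraries where they do the work, as an engineer would, in place of code of your own. Each camera call takes 0.05 s, during which the arm holds its last target. There are 200 camera calls.

## Working session

There is one attempt and no reset: what is moved stays moved. The work goes in short steps, Python scripts to look and compute and a shell command to move; the robot and the scene stay as the last step left them, time stands still between calls to the robot, and variables do not carry over. Pictures are saved under pics/ and viewed, at most 10 in all, crops included, and the job is handed in when it is done.

```bash
mkdir -p pics
cat > h.py <<'E'
import numpy as np, cv2
from plant import telemetry, optics, manip
def ray(c,u,v):
    M=np.array(c["world_from_camera"]); d=np.array([(u-c["cx"])/c["fx"],-(v-c["cy"])/c["fy"],-1.])
    return M[:3,3], M[:3,:3]@d
def onplane(c,u,v,z):
    o,d=ray(c,u,v); return o+d*(z-o[2])/d[2]
def blobs(im,lo,hi,mn=60):
    m=cv2.inRange(cv2.cvtColor(im,cv2.COLOR_BGR2HSV),lo,hi)
    n,_,s,c=cv2.connectedComponentsWithStats(m)
    return [(c[i].round(1),s[i].tolist()) for i in range(1,n) if s[i,4]>mn]
E
python3 - <<'E'
from h import *
for n in("top","side"):
    c=optics.camera(n); cv2.imwrite(f"pics/{n}0.png",c["image"]); print(n,c["fx"],c["cx"],c["cy"],np.round(c["world_from_camera"],3).tolist(),[k for k in c])
print(telemetry.get_obs())
E
```

```text
top 370.6618285818837 315.0467672822654 196.07554082187306 [[0.01, 0.995, -0.095, 0.446], [-1.0, 0.011, 0.02, 0.018], [0.021, 0.095, 0.995, 1.401], [0.0, 0.0, 0.0, 1.0]] ['image', 'fx', 'fy', 'cx', 'cy', 'world_from_camera']
side 371.28516130721846 317.1847317704667 202.65052902388214 [[-0.989, 0.107, -0.106, 0.43], [-0.151, -0.681, 0.716, 0.953], [0.005, 0.724, 0.69, 1.017], [0.0, 0.0, 0.0, 1.0]] ['image', 'fx', 'fy', 'cx', 'cy', 'world_from_camera']
{'t': 0.1, 'joint_pos': array([ 1.05128555e+00,  9.18173976e-02,  1.23174935e+00, -7.54965836e-06,
        1.81983110e+00, -5.66770148e-02]), 'qd': array([-0.00042292, -0.00115664, -0.00423333,  0.00140512, -0.00032209,
        0.00053765]), 'tau': array([ 2.78428750e-03, -4.60214424e+01, -4.19216394e+01, -1.68704955e-04,
        1.06599202e-02,  2.76033148e-06]), 'tool_pos': array([0.26775551, 0.5366562 , 0.2302528 ]), 'eef_rot': array([-2.52943239e-04,  2.29357673e-01,  9.73341792e-01, -8.66441833e-04]), 'wrist_force': array([-0.26612909,  0.0808274 ,  0.47553365]), 'torque': array([-0.05012678, -0.10318833,  0.01865888]), 'finger_force': 0.0, 'gripper_width': 0.08548928188302736}
```

View pics/top0.png

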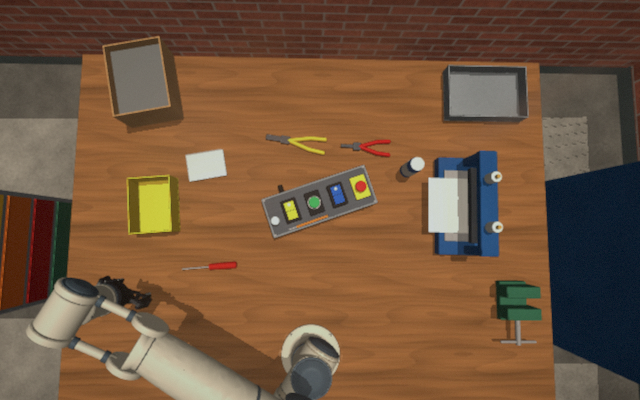

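View pics/side0.png

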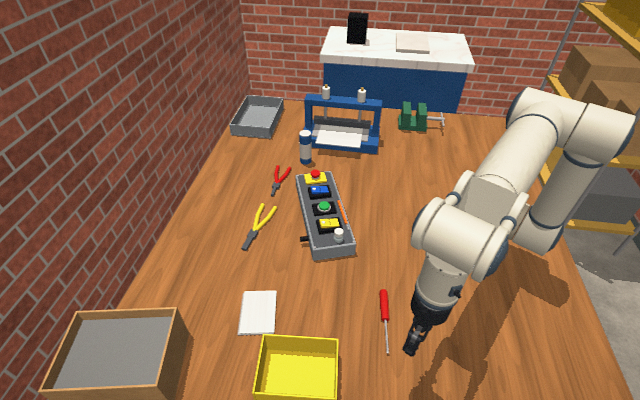

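The top view shows the console with jar (276,220), yellow (291,210), green (315,202), blue (337,194) and stop (360,187). The side view agrees with this order. Next I'll measure the positions.

Run:
```python
from h import *
c=optics.camera("top"); im=c["image"][150:250,250:390]
cv2.imwrite("pics/crop0.png",cv2.resize(im,None,fx=5,fy=5,interpolation=cv2.INTER_CUBIC))
for n,lo,hi,z in(("yellow",(22,130,120),(35,255,255),.086),("green",(45,80,60),(85,255,255),.086),("blue",(100,120,60),(130,255,255),.086),("red",(0,150,120),(8,255,255),.096)):
    for p,s in blobs(im,lo,hi,25):
        u,v=p+[250,150]; print(n,u,v,s,onplane(c,u,v,z).round(4))
```

```text
yellow 317.2 151.3 [57, 0, 18, 5, 47] [ 0.7337 -0.0153  0.086 ]
yellow 359.2 187.0 [99, 24, 22, 26, 255] [ 0.6059 -0.1669  0.086 ]
yellow 290.6 210.2 [33, 50, 15, 20, 182] [0.5201 0.0772 0.086 ]
green 313.7 201.8 [59, 47, 10, 11, 86] [ 0.5509 -0.0044  0.086 ]
blue 337.3 194.3 [80, 34, 15, 20, 182] [ 0.5787 -0.0885  0.086 ]
red 378.5 152.6 [115, 0, 25, 7, 86] [ 0.7299 -0.2352  0.096 ]
red 360.4 185.8 [106, 31, 10, 10, 80] [ 0.609  -0.1698  0.096 ]
```

View pics/crop0.png

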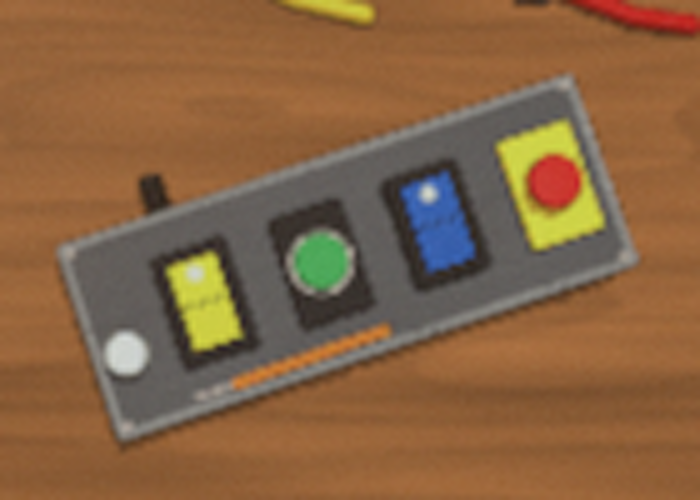

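Crop: white dots at blue (335.8,188.6) and yellow (289,204.4), both on the far side. Console yaw is about 19.8°, and the blue dot is near (0.599,-0.081). I'll travel there now with the gripper shut, turning to match the console.

```bash
python3 -m crank '[0.19,-0.36,0,0,0,0.077,0.19,-0.36,0,0,0,0.077,0.19,-0.36,0,0,0,0.077,0.19,-0.36,0,0,0,0.077,0.19,-0.36,0,0,0,0.077,0.19,-0.36,0,0,0,0.077,0.19,-0.36,0,0,0,0.077,0.19,-0.36,0,0,0,0]' 0 30
python3 -m crank '[0.19,-0.36,0,0,0,0,0.19,-0.36,0,0,0,0,0.19,-0.36,0,0,0,0,0.19,-0.36,0,0,0,0,0.19,-0.36,0,0,0,0,0.19,-0.36,0,0,0,0,0.19,-0.36,0,0,0,0,0.19,-0.36,0,0,0,0]'
python3 -m crank '[0,0,-0.3,0,0,0,0,0,-0.3,0,0,0,0,0,0,0,0,0]'
python3 - <<'E'
from h import *
c=optics.camera("wrist"); cv2.imwrite("pics/w1.png",c["image"]); o=telemetry.get_obs(); print(o)
M=np.array(c["world_from_camera"]);print(M.round(3))
T=np.linalg.inv(M)@np.r_[o["tool_pos"],1]; print("tip px",c["cx"]+c["fx"]*T[0]/-T[2],c["cy"]-c["fy"]*T[1]/-T[2])
E
```

```text
t: 0.82
tool_pos: [0.4166, 0.2548, 0.2311]
eef_rot: [-0.0, -0.163, 0.987, 0.0]
wrist_force: [0.8, 0.5, 0.2]
gripper_width: 0.0001
finger_force: 0.0
t: 1.48
tool_pos: [0.5688, -0.0337, 0.231]
eef_rot: [-0.0, -0.16, 0.987, 0.0]
wrist_force: [-0.1, -0.0, -0.3]
gripper_width: 0.0
finger_force: 0.0
t: 1.73
tool_pos: [0.5656, -0.0323, 0.1633]
eef_rot: [-0.006, -0.159, 0.987, 0.002]
wrist_force: [-0.9, 0.7, -1.6]
gripper_width: 0.0001
finger_force: 0.0
{'t': 1.7833, 'joint_pos': array([-1.16176194e-01,  7.28797806e-03,  1.43105391e+00,  7.08397292e-05,
        1.71204724e+00, -2.00833379e+00]), 'qd': array([ 0.01753162, -0.04093254, -0.08794352,  0.00023471,  0.0283723 ,
       -0.00124362]), 'tau': array([-5.87563980e-01, -4.15830839e+01, -4.10382450e+01, -3.77488683e-02,
       -3.59015744e-01, -3.54393873e-03]), 'tool_pos': array([ 0.56625156, -0.03182772,  0.16681175]), 'eef_rot': array([-0.00422114, -0.15999333,  0.9871083 ,  0.00123593]), 'wrist_force': array([0.08568971, 0.36398359, 0.20451006]), 'torque': array([ 0.04941877,  0.01496278, -0.01440351]), 'finger_force': 0.0, 'gripper_width': -0.00022346532559091683}
[[-0.315 -0.902 -0.297  0.488]
 [ 0.949 -0.297 -0.103 -0.059]
 [ 0.004 -0.314  0.949  0.306]
 [ 0.     0.     0.     1.   ]]
tip px 314.49419177113293 277.0254072348712
```

View pics/w1.png

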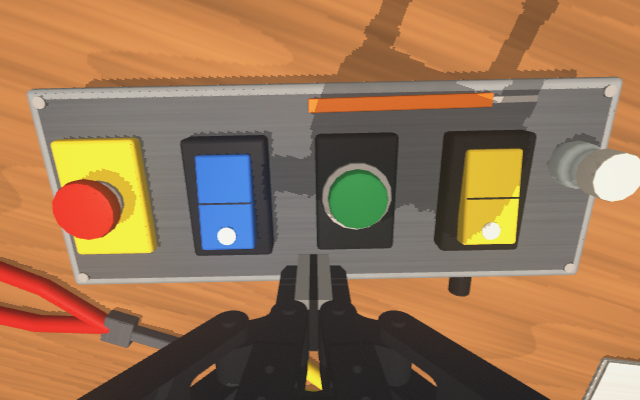

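The wrist view shows the blue dot at (227,236), yellow dot at (491,231) and green top at (358,198), with the fingertips at about (314,265). I'll cast these pixels to positions.

Run:
```python
from h import *
c=optics.camera("wrist"); t=optics.camera("top"); o=telemetry.get_obs(); print(o["tool_pos"])
for n,a,b,z in(("blue",(227,236),(335.8,188.6),.0897),("yellow",(491,231),(289,204.4),.0897),("green",(358,198),(313.9,201.8),.086)):
    print(n,onplane(c,*a,z).round(4),onplane(t,*b,z).round(4))
```

```text
[ 0.56835913 -0.03137381  0.1723808 ]
blue [ 0.601  -0.0816  0.0897] [ 0.5987 -0.0827  0.0897]
yellow [0.5417 0.0859 0.0897] [0.5403 0.083  0.0897]
green [ 0.549  -0.0064  0.086 ] [ 0.5509 -0.0052  0.086 ]
```

```bash
python3 -m crank '[0.15,-0.23,-0.2,0,0,0,0.15,-0.23,-0.3,0,0,0,0,0,0,0,0,0,0,0,0,0,0,0,0,0,0,0,0,0]'
```

```text
t: 2.3
tool_pos: [0.5992, -0.0772, 0.124]
eef_rot: [0.002, -0.161, 0.987, -0.0]
wrist_force: [0.3, 0.7, -0.3]
gripper_width: -0.0001
finger_force: 0.0
```

```bash
python3 -m crank '[0.02,-0.05,-0.15,0,0,0,0,0,-0.13,0,0,0,0,0,-0.05,0,0,0,0,0,-0.03,0,0,0,0,0,-0.03,0,0,0,0,0,0,0,0,0]'; python3 -m crank '[0,0,-0.03,0,0,0,0,0,0,0,0,0,0,0,0,0,0,0]'
```

```text
t: 2.8
tool_pos: [0.601, -0.0818, 0.0834]
eef_rot: [0.001, -0.161, 0.987, 0.0]
wrist_force: [1.5, 1.7, 1.8]
gripper_width: 0.0003
finger_force: 0.9
t: 3.05
tool_pos: [0.6011, -0.082, 0.083]
eef_rot: [0.002, -0.161, 0.987, -0.0]
wrist_force: [-3.5, 4.6, 12.7]
gripper_width: -0.0
finger_force: 6.2
```

Force rose to 12.7 N with the tip stopped at 0.083, so the blue rocker is at its end stop. Lifting and moving above yellow.

```bash
python3 -m crank '[0,0,0.3,0,0,0,0,0,0.3,0,0,0,-0.15,0.36,0,0,0,0,-0.15,0.36,0,0,0,0,-0.15,0.36,0,0,0,0,-0.15,0.36,0,0,0,0,0,0.23,0,0,0,0,0,0,0,0,0,0]'; python3 -m crank '[0,0,0,0,0,0,0,0,0,0,0,0]'
python3 - <<'E'
from h import *
c=optics.camera("wrist"); cv2.imwrite("pics/w2.png",c["image"])
E
```

```text
t: 3.72
tool_pos: [0.5392, 0.0882, 0.1396]
eef_rot: [0.0, -0.163, 0.987, 0.001]
wrist_force: [0.6, 0.0, -0.3]
gripper_width: -0.0001
finger_force: 0.0
t: 3.88
tool_pos: [0.5403, 0.0837, 0.1393]
eef_rot: [-0.0, -0.16, 0.987, -0.0]
wrist_force: [0.4, 0.5, 0.2]
gripper_width: -0.0002
finger_force: 0.0
```

View pics/w2.png

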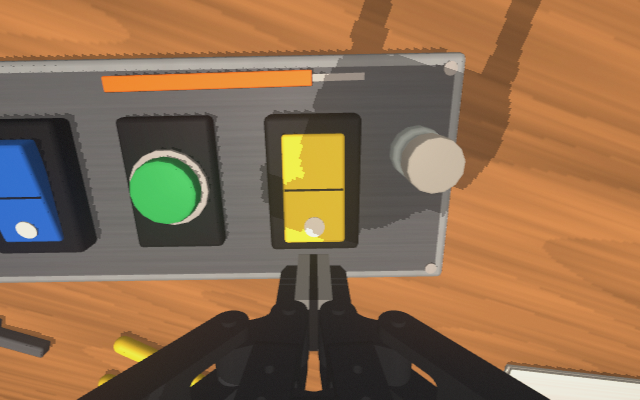

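The yellow dot at (315,227) is in line with the fingertips at column 314. Pressing it.

```bash
python3 -m crank '[0,0,-0.25,0,0,0,0,0,-0.2,0,0,0,0,0,-0.06,0,0,0,0,0,-0.03,0,0,0,0,0,-0.03,0,0,0,0,0,0,0,0,0]'; python3 -m crank '[0,0,-0.03,0,0,0,0,0,0,0,0,0,0,0,0,0,0,0]'
```

```text
t: 4.43
tool_pos: [0.5408, 0.0835, 0.0838]
eef_rot: [0.001, -0.16, 0.987, -0.0]
wrist_force: [0.4, 0.3, 0.5]
gripper_width: 0.0001
finger_force: 0.0
t: 4.68
tool_pos: [0.5414, 0.0838, 0.0832]
eef_rot: [0.002, -0.16, 0.987, -0.001]
wrist_force: [-5.5, -1.3, 12.6]
gripper_width: -0.0001
finger_force: 5.8
```

```bash
python3 -m crank '[0,0,0.3,0,0,0,0,0,0.3,0,0,0,0.03,-0.35,0,0,0,0,0.03,-0.35,0,0,0,0,0.03,-0.19,0,0,0,0,0,0,0,0,0,0,0,0,0,0,0,0,0,0,0,0,0,0]'
python3 - <<'E'
from h import *
c=optics.camera("wrist"); cv2.imwrite("pics/w3.png",c["image"])
c=optics.camera("side"); cv2.imwrite("pics/s3.png",cv2.resize(c["image"][160:270,280:380],None,fx=5,fy=5,interpolation=cv2.INTER_CUBIC))
E
```

```text
t: 5.35
tool_pos: [0.5494, -0.0043, 0.1395]
eef_rot: [0.0, -0.16, 0.987, 0.0]
wrist_force: [-0.2, 0.0, -0.4]
gripper_width: 0.0
finger_force: 0.0
```

View pics/w3.png

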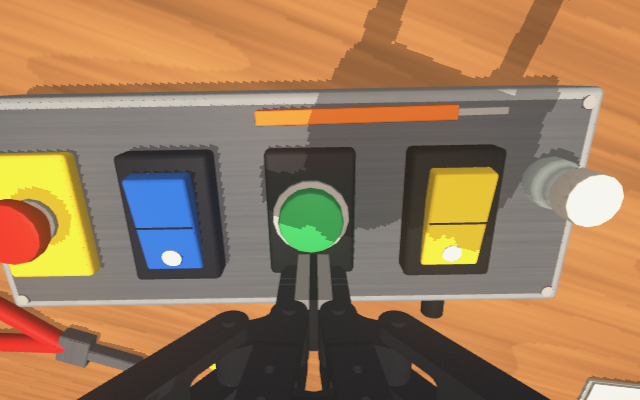

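View pics/s3.png

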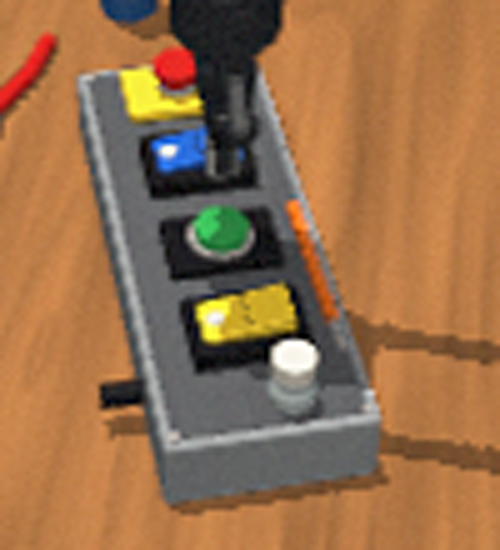

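In the wrist view both rockers are flipped, with their near ends raised: blue dot (172,258), yellow dot (452,254). Green at (311,220) sits in line with the fingers. Pressing and holding it.

```bash
python3 -m crank '[0,0,-0.25,0,0,0,0,0,-0.22,0,0,0,0,0,-0.05,0,0,0,0,0,-0.03,0,0,0,0,0,-0.03,0,0,0,0,0,0,0,0,0]'; python3 -m crank '[0,0,-0.03,0,0,0,0,0,0,0,0,0,0,0,0,0,0,0]'
```

```text
t: 5.95
tool_pos: [0.5497, -0.0041, 0.0824]
eef_rot: [0.001, -0.161, 0.987, 0.0]
wrist_force: [-1.4, 1.4, 4.1]
gripper_width: -0.0001
finger_force: 1.5
t: 6.2
tool_pos: [0.5503, -0.0044, 0.08]
eef_rot: [0.002, -0.16, 0.987, -0.0]
wrist_force: [-0.3, 1.0, 6.2]
gripper_width: -0.0004
finger_force: 2.8
```

```bash
python3 -m crank '[0,0,-0.02,0,0,0,0,0,-0.01,0,0,0,0,0,0,0,0,0,0,0,0,0,0,0,0,0,0,0,0,0]'
python3 - <<'E'
from h import *
c=optics.camera("side"); cv2.imwrite("pics/s4.png",cv2.resize(c["image"][80:270,240:400],None,fx=3,fy=3,interpolation=cv2.INTER_CUBIC))
print(telemetry.get_obs()["wrist_force"])
E
```

```text
t: 6.62
tool_pos: [0.5504, -0.0044, 0.0798]
eef_rot: [0.002, -0.16, 0.987, -0.0]
wrist_force: [-7.4, 3.0, 17.8]
gripper_width: 0.0
finger_force: 9.0
[-7.68489084  1.62702271 16.98550501]
```

View pics/s4.png

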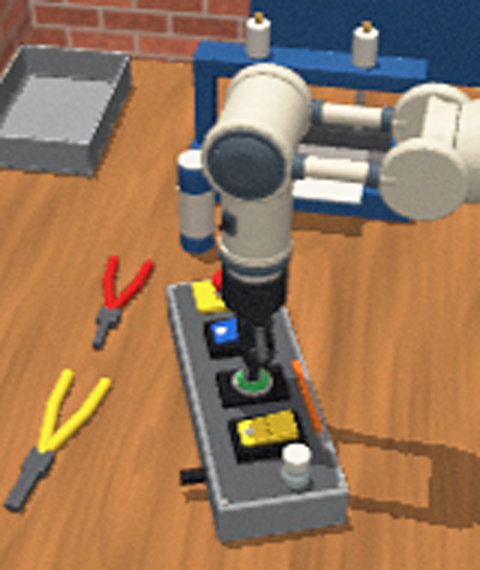

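The finger is holding green down (250,380) at 17 N against its stop, and everything nearby is undisturbed. Handing in.

```bash
python3 -c "
from plant import manip; print(manip.sign_off())"
```

```text
the job is handed in; nothing more can be done
None
```

I switched on the blue rocker, then the yellow, and handed the job in at about 6.6 s with the finger holding the green button at its stop (about 17 N); the red stop button and the loose items were not touched, though I didn't look at the clamp jaw itself.

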